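# Clamp the sample pot on the shaker with the guarded knob

### The job

Clamp the sample pot that stands on the shaker's stage: reach through the round guard opening in the sloping panel and turn the sunk winged knob clockwise, taking a fresh grip as often as needed, until the sprung foot comes down on the pot's lid. Then tighten a little more, so that the foot is pressed firmly on the lid (about 10 N, roughly a tenth of a turn past first touch) without over-tightening it, and let go. Leave the pot where it stands and do not disturb the other things.

Things in the scene. Friction and masses are not known exactly. Their poses are not given: they have to be found in the camera images.
- shaker: The fixed bench shaker: grey base plate 285 x 150 x 16 mm, at one end a tilted grey pod with an aluminium guard panel that faces up and to the robot's left, at the other end a 202 mm high column with a head over the stage. Origin on the worktop directly below the centre of the guard opening; x points from the pod to the column, z up.
- guard_centre (a point): Centre of the round guard opening, 92 mm in diameter, in the outer face of the 130 x 130 x 4 mm guard panel, 100 mm above the worktop. The panel's outward normal is tilted 32 degrees from vertical toward the shaker's -x. Behind it is a square well, 106 mm wide and 52 mm deep. This point's frame is the shaker's (not tilted).
- knob_grip (a point): Point to grip, on the knob's axis 23 mm below the guard's outer face. z runs along the knob's axis out of the panel (32 degrees from vertical), x along the wing, turning with it. The black wing, to be gripped across, is 42 mm long, 14 thick, 34 high, its top 10 mm below the guard's face; it stands on a round collar of 40 mm, whose top is 44 mm below that face.
- hold_knob (a joint): Knob angle in rad, 0 to 6.2; grows clockwise (looking into the well). At 0 the wing runs up and down the panel's slope. Each rad lowers the foot by 5 mm. It turns against a steady friction of 0.15 N m and stays where it is left; once the foot is on the lid, each further rad adds 0.1 N m.
- hold_foot: Steel sleeve of the sprung foot, 22 mm across, 16 high; origin at the centre of its underside, z up. Below it hangs the foot's black rubber disc, 44 mm across, 7 thick, on a thread: its underside is 7 to 13 mm below the origin, differently each time, and stays so. The knob alone moves the foot: down until the disc stops on the lid; then its spring presses, 4 N per mm (20 N per rad of the knob).
- pot: Clear sample pot with a blue snap lid, 76 x 64 x 52 mm, standing loose and upright on the stage under the foot. The stage is an aluminium disc 86 mm in diameter, its top 47 to 51 mm above the worktop. Origin at the centre of the pot's underside, z up. At the start the disc is 7 to 23 mm above the lid.
- spare_pot: Bystander: white-lidded pot, 72 x 60 x 44 mm, beside the pod. Origin at its underside.
- tape: Bystander: roll of tape lying flat, 60 mm across, 19 mm high, beside the pod. Origin at its underside.
- beaker: Bystander: clear beaker, 57 x 66 x 71 mm, beside the shaker. Origin at its underside.
- filters: Bystander: small carton, 60 x 85 x 30 mm, on the right near the front edge. Origin at its underside.
- marker: Bystander: thick black marker, 135 mm long, lying at the left front. Origin at its underside.
- vials: Bystander: stand with small vials, 75 x 120 x 75 mm, on the left. Origin at its underside.
Not all that is in view belongs to the job. There is more than one size of the pot; the one meant has the size given above.

How it is judged:
By the outcome, as a careful person would: the job done as asked, in the order asked, and still so for the second after the job is handed in, with the robot touching nothing.
It also fails if it takes over 72 s, if anything falls off the work surface, if the arm or the gripper's body presses on something with over 40 N, if the wrist force passes 120 N, or if a joint passes its speed limit or range.

### The arm

A 7-joint arm with a two-finger parallel gripper is mounted at the origin on a cart in front of the work surface, level with it; the furniture and walls round the work are solid. World frame = base frame: x ahead of the robot, y to its left, z up, the work surface at z = 0. Lengths are in m, angles in rad, forces in N, time in s.
With the tool pointing down it reaches from about 0.425 to 0.875 m from the base axis. Payload 8.4 kg.
Tool frame: the origin (TCP) lies midway between the tips of the shut fingers; the grasp point (between the pads) lies env.pinch_z behind it (env.pinch_z is the distance from the TCP to the grasp point, in m); z points along the fingers, y is the line along which they close (so a half turn about z gives the same grasp; the last joint's range is limited). The gripper opens to 85 mm and grips with 20 to 120 N. Pads are 22 mm wide; open, the fingers measure 114 mm over their backs; the gripper's body (76 mm by 85 mm) begins 54 mm behind the grasp point. The pads swing forward as they close: fully open they stand 13 mm farther back than shut.
Start: joints at [-1.259, 0.333, 0.04, 1.465, -0.013, 1.343, -0.059], TCP at [0.26, 0.596, 0.231] pointing down, gripper open.
Joint ranges: [-2.58, 2.58], [-0.38, 2.09], [-1.3, 1.39], [0.25, 2.4], [-1.5, 4.64], [0.08, 2.09], [-2.65, 2.65]. Speed limits (rad/s): [2.22, 2.22, 2.79, 2.79, 3.14, 3.14, 3.14].

### API

Orientations are given as a unit quaternion [x, y, z, w].
In Python, from station import env gives the robot as it stands.
- The arm moves only by the tool servo_tool, never from a script. Its arguments are lists of equal length, an entry for each row: "travel": the shift along the tool's x, y, z in m, a list of three; "turn": the turn, a rotation vector about the tool's x, y, z in degrees, a list of three; "grip": the finger opening in m, from 0 to 0.0854. In form: {"travel": [[tx, ty, tz], ...], "turn": [[ax, ay, az], ...], "grip": [grip, ...]}. A call has 1 to 12 rows; each row shifts and turns the commanded pose from where the row before left it, along the tool's axes as they then stand; what a row does not reach is not made up. A row lasts 1/8 s, in which the tool goes at most 62.5 mm and 10.7 degrees, less where a joint would pass 70% of its speed; a pose out of reach is approached as far as the arm can. A call is refused whole if a number of a shift passes 0.0625 or a number of a turn 10.7, either way. A call with a gripper value outside its range is refused whole. The fingers move at their own pace and stop on an object; "force" is the grip in N (left out, the last holds). Time passes only in rows, so rows that do not move let the fingers close. It gives the time, the measured TCP pose, the force and the opening at its end, in the units of the state.
- env.observe(): the state, without advancing time (a new reading comes with each control period).
- env.grab_frame(name): name is "scene" or "side" or "wrist"; returns the picture (420x560x3 uint8, blue, green, red); there is no depth.
- env.calibration(name): a dict with "fov_y" (degrees; the focal length in pixels is half the picture's height over the tangent of half this angle, whatever the lens; pixels are square), "cx", "cy" (the principal point, pixels), "distortion" ([k1, k2, p1, p2, k3] as OpenCV has them; the pictures are not rectified), "R" (3x3) and "t" (3): a world point X has camera coordinates R X + t; the wrist camera has in their place "mount" (4x4, takes a point from camera to tool coordinates, whose origin is the TCP and whose axes are the flange's). Camera axes: x right, y down, z forward; pixel columns grow to the right and rows downward; lengths in m; the calibration is good to about 2 mm. A picture is of the moment at which its call begins: read the wrist's pose just before it. calibration takes no time and is no camera call.
- env.job_done(): hands the job in, once; it reports no verdict.
The state is a dict: "clock": time; "joints": joint angles; "dq": joint speeds; "joint_torque": joint torques, N m; "eef_pos": TCP position; "eef_rot": TCP orientation; "force": force on the tool from outside, world axes, zero at the start; "torque": the same for the moment, N m; "grip_width": opening from 0.0 (shut) to 1.0 (fully open).
Only numpy, scipy, OpenCV 4.12 (cv2) and the standard library are available. Lean on these libraries where they do the work, as an engineer would, in place of code of your own. Each camera call takes 0.05 s, during which the arm holds its last target. There are 200 camera calls.

## Working session

There is one attempt and no reset: what is moved stays moved. The work goes in short steps, Python scripts to look and compute and a tool call to move; the robot and the scene stay as the last step left them, time stands still between calls to the robot, and variables do not carry over. Pictures are saved under pics/ and viewed, on a budget of 10 in all, crops included, one or two more only if the job needs it, and the job is handed in when it is done.

Besides the shell and the picture viewer there is one more tool, called after ">>>" in YAML: its name, and indented under it one key for each argument. servo_tool: Moves the arm, as the interface text tells. Its arguments: {"type":"object","properties":{"travel":{"type":"array"},"turn":{"type":"array"},"grip":{"type":"array"},"force":{"type":"number"}},"required":["travel","turn","grip"]}

```bash
mkdir -p pics; ls
python3 - <<'E'
from station import env
import cv2,numpy as np
print(env.observe(), env.pinch_z)
for n in ("scene","side","wrist"):
    c=env.calibration(n); print(n,{k:np.round(v,4).tolist() for k,v in c.items()})
    cv2.imwrite(f"pics/{n}0.png",env.grab_frame(n))
a=[cv2.imread(f"pics/{n}0.png") for n in("scene","side")]
E
```

```text
pics
{'clock': 0.0, 'joints': array([-1.25921864,  0.33391277,  0.03989636,  1.46626342, -0.01341948,
        1.34328977, -0.0584699 ]), 'dq': array([ 0.00053569,  0.00084743, -0.00087775,  0.0004428 , -0.00107295,
       -0.00034757,  0.00073067]), 'joint_torque': array([-3.57814361e-05, -6.58575153e+01,  1.36558123e+00, -4.05570316e+01,
        1.68294366e-02,  1.26305249e-02, -9.02987551e-06]), 'eef_pos': array([0.2594127 , 0.59550111, 0.2304242 ]), 'eef_rot': array([ 2.03954023e-01,  9.78980138e-01, -7.95108803e-04, -1.15727182e-04]), 'force': array([-0.0588042 ,  0.14790068,  0.2449619 ]), 'torque': array([-0.01501557, -0.02765559, -0.01501141]), 'grip_width': 1.001867041191563} 0.0187
scene {'fov_y': 43.0992, 'cx': 284.6378, 'cy': 206.1099, 'distortion': [-0.1267, 0.0, 0.0, 0.0, 0.0], 'R': [[0.81, -0.5864, -0.0111], [-0.336, -0.4484, -0.8283], [0.4807, 0.6746, -0.5602]], 't': [-0.4177, 0.2904, 1.1174]}
side {'fov_y': 56.0596, 'cx': 281.341, 'cy': 214.1181, 'distortion': [-0.008, 0.0, 0.0, 0.0, 0.0], 'R': [[-0.9863, -0.1636, 0.019], [-0.1215, 0.6445, -0.7549], [0.1112, -0.7469, -0.6555]], 't': [0.5534, 0.1036, 1.1157]}
wrist {'fov_y': 58.9874, 'cx': 283.316, 'cy': 212.6118, 'distortion': [-0.0882, 0.0, 0.0, 0.0, 0.0], 'mount': [[-0.001, -0.9492, -0.3147, 0.0802], [1.0, -0.001, -0.0002, -0.0006], [-0.0001, -0.3147, 0.9492, -0.142], [0.0, 0.0, 0.0, 1.0]]}
```

View pics/scene0.png

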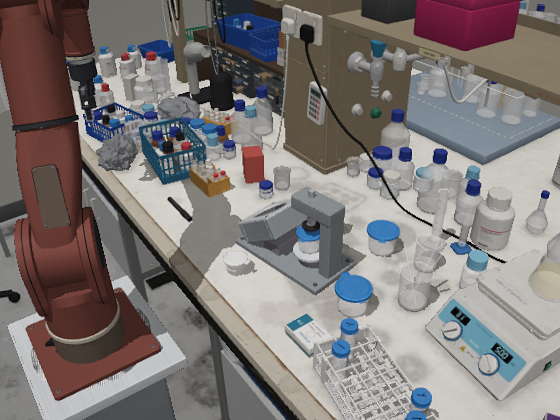

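View pics/side0.png

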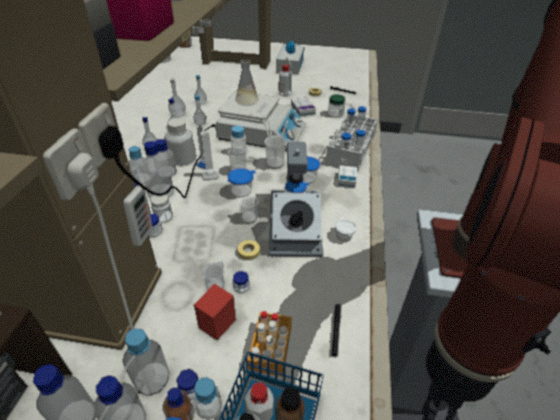

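Scene: the shaker stands at about (300,235), with the pod at (270,220) and the pot with its blue lid under the head at (308,238). The larger blue-lidded pots at (382,238) and (353,292) stand off the stage. Side: the guard opening is at about (297,216). I'll enlarge both.

Run:
```python
import cv2,numpy as np
a=cv2.imread("pics/side0.png")[135:265,255:345]; b=cv2.imread("pics/scene0.png")[180:300,230:370]
a=cv2.resize(a,None,fx=4.4,fy=4.4,interpolation=cv2.INTER_CUBIC); b=cv2.resize(b,(400,343),interpolation=cv2.INTER_CUBIC)
o=np.zeros((600,800,3),np.uint8); o[:572,:396]=a; o[:343,400:]=b
cv2.imwrite("pics/crop0.png",o)
```

```text
(no output)
```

View pics/crop0.png

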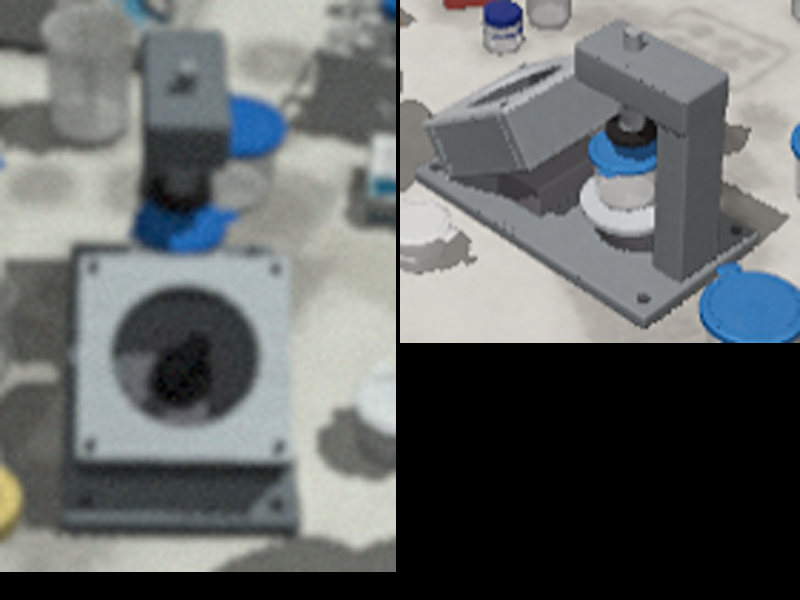

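```bash
cat > h.py <<'E'
import numpy as np,cv2
from scipy.spatial.transform import Rotation as Rn
from scipy.optimize import least_squares
from station import env
S,C=np.sin(np.radians(32)),np.cos(np.radians(32))
N=np.array([-S,0,C]);U=np.array([C,0,S]);V=np.array([0,1.,0])
def K(c):
    f=210/np.tan(np.radians(c["fov_y"]/2)); return np.array([[f,0,c["cx"]],[0,f,c["cy"]],[0,0,1]])
def proj(c,X,R=None,t=None):
    R=c["R"] if R is None else R; t=c["t"] if t is None else t
    return cv2.projectPoints(np.asarray(X,float).reshape(-1,3),cv2.Rodrigues(np.array(R,float))[0],np.array(t,float),K(c),np.array(c["distortion"],float))[0][:,0]
def wristRt(c,o):
    T=np.eye(4);T[:3,:3]=Rn.from_quat(o["eef_rot"]).as_matrix();T[:3,3]=o["eef_pos"]
    W=np.linalg.inv(T@np.array(c["mount"])); return W[:3,:3],W[:3,3]
def sh(p,X): # shaker -> world, p=(x,y,yaw)
    return Rn.from_euler('z',p[2]).apply(np.asarray(X,float))+[p[0],p[1],0]
E
python3 - <<'E'
from h import *
c=env.calibration("side")
px=np.array([[80,255],[291,252],[291,460],[76,462]])/4.4+[255,135]
G=np.array([0,0,.1]);h=.065
X=[G+h*(a*U+b*V) for a,b in((1,1),(1,-1),(-1,-1),(-1,1))]
r=least_squares(lambda p:(proj(c,sh(p,X))-px).ravel(),[.6,0,-1.57])
print(r.x,np.degrees(r.x[2]),r.fun.round(2))
# checks in scene
print(proj(env.calibration("scene"),sh(r.x,X)).round(1))
n=Rn.from_euler('z',r.x[2]).apply(N);print("normal",n)
print(env.observe()["eef_pos"], Rn.from_quat(env.observe()["eef_rot"]).as_matrix())
E
```

```text
[ 0.51048981  0.05973714 -1.39959801] -80.19105896565088 [-0.12 -0.09 -0.7   1.11  0.51  0.02  0.27 -0.86]
[[302.2 196.3]
 [264.9 218.1]
 [235.9 222.9]
 [272.1 202.5]]
normal [-0.09027878  0.52217255  0.8480481 ]
[0.2594635  0.59558233 0.23062082] [[-9.16776847e-01  3.99399592e-01 -4.22369439e-04]
 [ 3.99399805e-01  9.16776068e-01 -1.19895701e-03]
 [-9.16447476e-05 -1.26787030e-03 -9.99999192e-01]]
```

```bash
cat >> h.py <<'E'
def rows(Pt,Rt,n,o=None):
    o=o or env.observe(); P0=o["eef_pos"];R0=Rn.from_quat(o["eef_rot"]); Rt=Rn.from_matrix(Rt)
    rv=(R0.inv()*Rt).as_rotvec()
    print("T",np.linalg.norm(Pt-P0)/n,"deg",np.degrees(np.linalg.norm(rv))/n)
    tr=[];R=R0;P=P0.copy();s=np.degrees(rv)/n;s=s.round(1)
    for i in range(n): # shift in the row's starting axes, rounded, error fed forward
        d=R.inv().apply(P0+(Pt-P0)*(i+1)/n-P).round(3);tr.append(d.tolist());P=P+R.apply(d);R=R*Rn.from_rotvec(np.radians(s))
    print(tr,s.tolist(),"err",(P-Pt).round(4))
def tool(p,ang): # R with z=-n, wing angle ang: tool x = downslope turned clockwise by ang
    q=Rn.from_euler('z',p[2]); z=-q.apply(N); x=-q.apply(U); R=np.c_[x,np.cross(z,x),z]
    return R@Rn.from_euler('z',ang).as_matrix()
E
python3 - <<'E'
from h import *
p=[0.5105,.0597,-1.3996]
Pt=sh(p,np.array([0,0,.1])+.12*N)
print(Pt);rows(Pt,tool(p,0),10)
E
```

```text
[0.49966667 0.12236073 0.20176577]
T 0.05314779962734071 deg 6.43851822378641
[[-0.041, -0.034, 0.003], [-0.044, -0.029, 0.006], [-0.046, -0.026, 0.009], [-0.047, -0.02, 0.012], [-0.049, -0.015, 0.015], [-0.049, -0.01, 0.018], [-0.049, -0.005, 0.02], [-0.048, 0.0, 0.023], [-0.046, 0.006, 0.025], [-0.044, 0.01, 0.028]] [1.6, -2.9, 5.5] err [-0.0005  0.0001 -0.0005]
```

>>> servo_tool:
  travel:
    - [-0.041,-0.034,0.003]
    - [-0.044,-0.029,0.006]
    - [-0.046,-0.026,0.009]
    - [-0.047,-0.02,0.012]
    - [-0.049,-0.015,0.015]
    - [-0.049,-0.01,0.018]
    - [-0.049,-0.005,0.02]
    - [-0.048,0,0.023]
    - [-0.046,0.006,0.025]
    - [-0.044,0.01,0.028]
    - [0,0,0]
    - [0,0,0]
  turn:
    - [1.6,-2.9,5.5]
    - [1.6,-2.9,5.5]
    - [1.6,-2.9,5.5]
    - [1.6,-2.9,5.5]
    - [1.6,-2.9,5.5]
    - [1.6,-2.9,5.5]
    - [1.6,-2.9,5.5]
    - [1.6,-2.9,5.5]
    - [1.6,-2.9,5.5]
    - [1.6,-2.9,5.5]
    - [0,0,0]
    - [0,0,0]
  grip: [0.085,0.085,0.085,0.085,0.085,0.085,0.085,0.085,0.085,0.085,0.085,0.085]

```text
clock: 1.65
eef_pos: [0.499, 0.1234, 0.2012]
eef_rot: [0.618, 0.737, -0.179, 0.208]
force: [-0.5, 1.0, -0.1]
grip_width: 0.995
```

Run:
```python
from h import *
o=env.observe();print(o["clock"],o["eef_pos"],o["joints"].round(2),o["force"],o["torque"])
im=env.grab_frame("wrist");cv2.imwrite("pics/w1raw.png",im)
cv2.imwrite("pics/w1.png",cv2.resize(im,(800,600),interpolation=cv2.INTER_CUBIC))
np.save("w1.npy",np.r_[o["eef_pos"],o["eef_rot"]])
```

```text
1.65 [0.49896691 0.12343277 0.20124249] [-1.02  0.22  0.41  1.81  0.41  1.4  -0.56] [-0.49968     1.00994317 -0.11549808] [0.58464837 0.14002393 0.01184292]
```

View pics/w1.png

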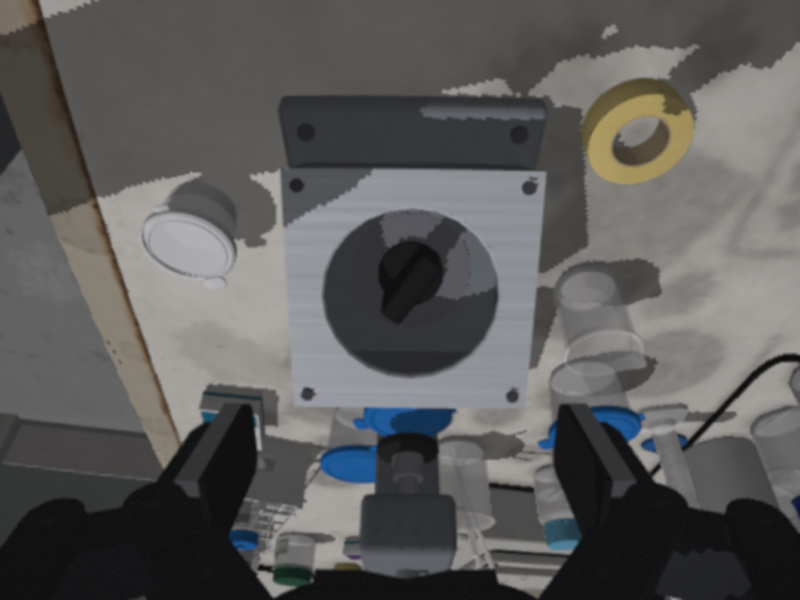

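Wrist (800 px picture): the panel corners are at (281,170), (546,171), (526,407) and (294,406), and the opening is centred at about (410,292). The wing runs from about (393,316) to (432,256), roughly 35° clockwise of the slope line. The pot lid and foot are just above the column head, at (410,420).

Run:
```python
from h import *
c=env.calibration("wrist");w=np.load("w1.npy");o=dict(eef_pos=w[:3],eef_rot=w[3:]);R,t=wristRt(c,o)
px=np.array([[281,170],[546,171],[526,407],[294,406]])*.7
G=np.array([0,0,.1]);h=.065
v=lambda a,b:G+h*(a*U+b*V)
# image top=downslope; right=tool y
ty=Rn.from_quat(o["eef_rot"]).as_matrix()[:,1];print("tool y",ty)
for s in(1,-1):
    X=[v(-1,-s),v(-1,s),v(1,s),v(1,-s)]
    r=least_squares(lambda p:(proj(c,sh(p,X),R,t)-px).ravel(),[.51,.06,-1.4])
    print(s,r.x,r.cost,r.fun.round(1))
    if s==1: p=r.x
cs=env.calibration("side")
spx=np.array([[80,255],[291,252],[291,460],[76,462]])/4.4+[255,135]
Xs=[v(1,1),v(1,-1),v(-1,-1),v(-1,1)]
print("side resid",(proj(cs,sh(p,Xs))-spx).round(1).tolist())
print(proj(env.calibration("scene"),sh(p,Xs)).round(1).tolist())
np.save("p.npy",p)
# wing top line prediction
for a in (.4,.5,.6,.7,.8):
    q=G-.010*N; d=-(np.cos(a)*U)+np.sin(a)*V
    print(a,(proj(c,sh(p,[q+.021*d,q-.021*d]),R,t)/.7).round(0).tolist())
print("centre",proj(c,sh(p,[G,G-.01*N,G-.044*N]),R,t)/.7)
```

```text
tool y [ 0.98506279  0.17207528 -0.0064347 ]
1 [ 0.51347758  0.05861951 -1.4024644 ] 1.697061272050444 [-0.9 -0.7  0.4  0.1  0.   1.1  0.6  0.5]
-1 [ 0.51780054  0.03425233 -4.50225174] 18855.38314609121 [ 26.3 116.8 -25.2 113.8  22.3 -68.4 -23.3 -63.8]
side resid [[-1.1, -0.5], [-1.7, 0.8], [-0.6, -0.4], [-0.8, -1.3]]
[[303.5, 196.2], [266.1, 217.9], [237.1, 222.7], [273.3, 202.3]]
0.4 [[428.0, 257.0], [396.0, 325.0]]
0.5 [[431.0, 258.0], [393.0, 324.0]]
0.6 [[434.0, 260.0], [390.0, 322.0]]
0.7 [[438.0, 263.0], [387.0, 320.0]]
0.8 [[440.0, 265.0], [384.0, 317.0]]
centre [[411.75881566 297.30838778]
 [411.60347318 291.72688831]
 [411.14421135 275.25499223]]
```

Run:
```python
import cv2
a=cv2.imread("pics/w1raw.png")[135:345,215:355]
b=cv2.convertScaleAbs(cv2.resize(a[:145],None,fx=5,fy=4.1,interpolation=cv2.INTER_CUBIC)[:, :],alpha=1.0)
a=cv2.resize(a,None,fx=2.85,fy=2.85,interpolation=cv2.INTER_CUBIC); 
g=cv2.LUT(a,__import__('numpy').array([min(255,int(255*(i/255)**.45)) for i in range(256)],'uint8'))
cv2.imwrite("pics/w1crop.png",cv2.hconcat([a,g])[:600])
```

```text
(no output)
```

View pics/w1crop.png

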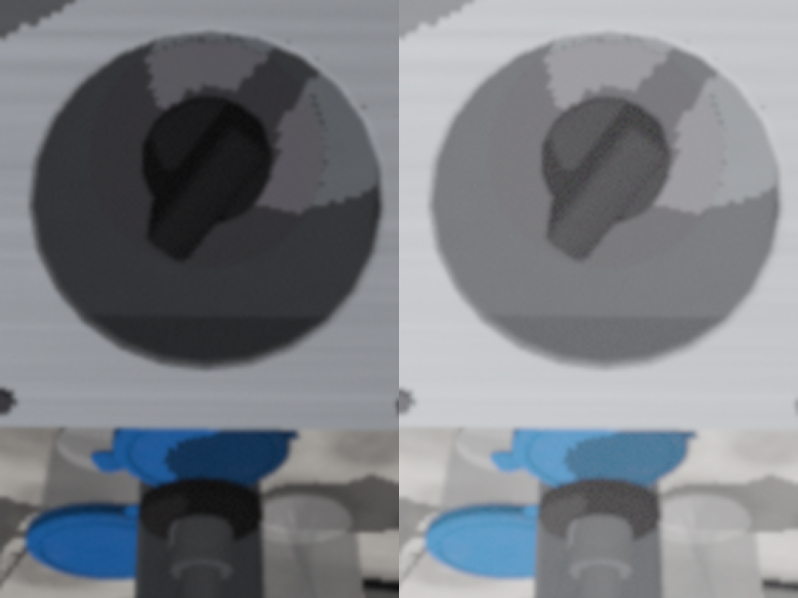

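The opening and the wing both sit about 2 mm downslope and 1 mm in −x of the corner fit, so I'm applying that correction. The wing angle is about 0.59 rad. I'll wind the last joint back half a turn from there, to −2.55, so one grip can turn far.

```bash
cat >> h.py <<'E'
p=np.load("p.npy"); G=np.array([0,0,.1])-.002*U-.001*V
def tgt(d,ang): return sh(p,G+d*N),tool(p,ang)
E
python3 - <<'E'
from h import *
P,R=tgt(.03,-2.55)
rows(P,R,14)
E
```

```text
T 0.006533506097092039 deg 10.403062720705254
[[-0.0, 0.0, 0.007], [-0.0, 0.0, 0.006], [-0.0, 0.0, 0.007], [-0.001, 0.0, 0.006], [-0.0, 0.001, 0.007], [-0.0, -0.0, 0.006], [-0.0, -0.0, 0.007], [-0.0, -0.001, 0.006], [-0.001, 0.0, 0.007], [0.0, 0.0, 0.006], [-0.0, 0.0, 0.007], [-0.0, -0.0, 0.006], [-0.0, -0.0, 0.007], [-0.0, -0.001, 0.006]] [0.0, -0.0, -10.4] err [ 0.0001 -0.0002  0.0007]
```

>>> servo_tool:
  travel:
    - [0,0,0.007]
    - [0,0,0.006]
    - [0,0,0.007]
    - [-0.001,0,0.006]
    - [0,0.001,0.007]
    - [0,0,0.006]
    - [0,0,0.007]
    - [0,-0.001,0.006]
    - [-0.001,0,0.007]
    - [0,0,0.006]
    - [0,0,0.007]
    - [0,0,0.006]
  turn:
    - [0,0,-10.4]
    - [0,0,-10.4]
    - [0,0,-10.4]
    - [0,0,-10.4]
    - [0,0,-10.4]
    - [0,0,-10.4]
    - [0,0,-10.4]
    - [0,0,-10.4]
    - [0,0,-10.4]
    - [0,0,-10.4]
    - [0,0,-10.4]
    - [0,0,-10.4]
  grip: [0.04,0.04,0.04,0.04,0.04,0.04,0.04,0.04,0.04,0.04,0.04,0.04]
  force: 50

```text
clock: 3.2
eef_pos: [0.5078, 0.083, 0.1358]
eef_rot: [-0.37, 0.888, -0.267, -0.062]
force: [0.1, 0.1, -0.1]
grip_width: 0.468
```

>>> servo_tool:
  travel:
    - [0,0,0.007]
    - [0,-0.001,0.006]
    - [0,0,0]
    - [0,0,0]
  turn:
    - [0,0,-10.4]
    - [0,0,-10.4]
    - [0,0,0]
    - [0,0,0]
  grip: [0.04,0.04,0.04,0.04]

```text
clock: 3.7
eef_pos: [0.5099, 0.0752, 0.1254]
eef_rot: [-0.519, 0.809, -0.252, -0.108]
force: [-0.0, 0.2, 0.4]
grip_width: 0.468
```

Run:
```python
from h import *
o=env.observe();print(o["clock"],o["joints"].round(2),o["grip_width"])
P,R=tgt(.03,-2.55)
print("err tool",R.T@(o["eef_pos"]-P), (Rn.from_matrix(R).inv()*Rn.from_quat(o["eef_rot"])).as_rotvec(True))
im=env.grab_frame("wrist");
c=env.calibration("wrist");A=wristRt(c,o)
d=lambda a:-(np.cos(a)*U)+np.sin(a)*V
for a in(.59,):
  q=G-.01*N;pp=proj(c,sh(p,[q+.021*d(a),q-.021*d(a),q]),*A);print(pp)
  for x in pp: cv2.circle(im,tuple(int(i) for i in x.round()),2,(0,0,255),-1)
cv2.imwrite("pics/w2.png",cv2.resize(im[80:380,100:460],(720,600),interpolation=cv2.INTER_CUBIC))
P,R=tgt(-.04,-2.55);rows(P,R,8)
```

```text
3.7 [-0.74  0.27  0.18  1.91  0.49  1.24  1.92] 0.4678620576181065
err tool [ 0.00076077 -0.00084811 -0.00055103] [-0.21610325 -0.1075677   0.32880268]
[[285.81335623 285.11633068]
 [285.3629787  213.42670012]
 [285.59799566 250.5658312 ]]
T 0.008814480890545243 deg 0.04755943374292955
[[-0.0, 0.0, 0.009], [-0.0, 0.0, 0.009], [-0.0, 0.0, 0.008], [-0.0, 0.0, 0.009], [-0.0, 0.0, 0.009], [-0.001, 0.001, 0.009], [0.0, -0.0, 0.009], [0.0, -0.0, 0.009]] [0.0, 0.0, -0.0] err [-0.0001  0.0001 -0.0007]
```

View pics/w2.png

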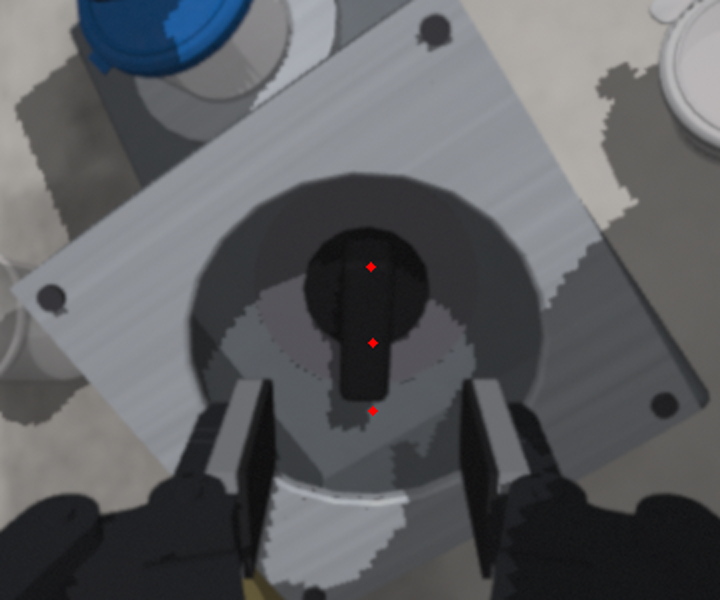

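Wrist crop 2: the wing is nearly vertical and centred at x≈366, the fingers' midline is at 370, and the collar centre is at (367,286). The predicted red dots sit a few mm low, so I'll fit both views together with a small camera-mount offset.

Run:
```python
from h import *
c=env.calibration("wrist");w=np.load("w1.npy")
o1=dict(eef_pos=w[:3],eef_rot=w[3:]);o2=env.observe()
g=np.array([0,0,.1]);v=lambda a,b:g+.065*(a*U+b*V)
th=np.linspace(0,2*np.pi,40)
def circ(r,d): return [g-d*N+r*(np.cos(t)*U+np.sin(t)*V) for t in th]
def ext(q): return (q.max(0)+q.min(0))/2
def f(x,full=False):
    pp=x[:3];r=[]
    def pr(o,X):
        c2=dict(c);M=np.array(c["mount"]).copy();M[:3,3]+=x[3:6];c2["mount"]=M
        return proj(c2,sh(pp,X),*wristRt(c2,o))
    r+=list((pr(o1,[v(-1,-1),v(-1,1),v(1,1),v(1,-1)])-np.array([[281,170],[546,171],[526,407],[294,406]])*.7).ravel())
    r+=list(ext(pr(o1,circ(.046,0)))-[287.6,205.2])
    r+=list(ext(pr(o1,circ(.020,.044)))-[287.6,190.8])
    r+=list(ext(pr(o2,circ(.046,0)))-[283,248.5])
    r+=list(ext(pr(o2,circ(.020,.044)))-[283.5,223])
    q=pr(o2,[v(1,1),v(-1,-1),v(1,-1),v(-1,1)]); 
    if full: print("corners2 crop",((q-[100,80])*2).round(0).tolist())
    cs=env.calibration("side")
    s=proj(cs,sh(pp,[v(1,1),v(1,-1),v(-1,-1),v(-1,1)]))-np.array([[80,255],[291,252],[291,460],[76,462]])/4.4-[255,135]
    r+=list(s.ravel()*.5)
    return np.r_[r,x[3:6]/.002]
r=least_squares(f,[.5135,.0586,-1.4025,0,0,0],loss='soft_l1',x_scale=[.01,.01,.01,.001,.001,.001]);print(r.x.round(4));f(r.x,1);print(f(r.x).round(1))
np.save("p2.npy",r.x[:3])
P=sh(r.x[:3],g+.03*N);R=tool(r.x[:3],-2.55)
print("tool-frame offset of TCP from axis",R.T@(o2["eef_pos"]-P))
```

```text
[ 5.1280e-01  5.8600e-02 -1.4034e+00 -5.0000e-04 -1.0000e-04 -1.0000e-03]
corners2 crop [[10.0, 286.0], [702.0, 405.0], [445.0, -26.0], [309.0, 622.0]]
[-0.7 -0.8 -0.   0.1 -0.4  0.4  0.6  0.   0.5 -0.4 -0.   1.2  0.5 -0.6
 -0.4  0.8 -0.4 -0.2 -0.7  0.4 -0.2 -0.2 -0.3 -0.7 -0.2 -0.  -0.5]
tool-frame offset of TCP from axis [-0.00058932  0.0004248  -0.0004562 ]
```

The joint fit is consistent: residuals are within about 1 px, and the TCP is 0.7 mm from the knob axis. Descending and gripping.

>>> servo_tool:
  travel:
    - [0.0005,0,0.01]
    - [0,0,0.01]
    - [0,0,0.01]
    - [0,0,0.01]
    - [0,0,0.01]
    - [0,0,0.01]
    - [0,0,0.01]
    - [0,0,0]
  turn:
    - [0,0,0]
    - [0,0,0]
    - [0,0,0]
    - [0,0,0]
    - [0,0,0]
    - [0,0,0]
    - [0,0,0]
    - [0,0,0]
  grip: [0.04,0.04,0.04,0.04,0.04,0.04,0.04,0.04]

```text
clock: 4.75
eef_pos: [0.5153, 0.0367, 0.0653]
eef_rot: [-0.52, 0.809, -0.252, -0.11]
force: [-0.5, 0.0, 0.9]
grip_width: 0.464
```

>>> servo_tool:
  travel:
    - [0,0,0]
    - [0,0,0]
    - [0,0,0]
    - [0,0,0]
    - [0,0,0]
  turn:
    - [0,0,0]
    - [0,0,0]
    - [0,0,0]
    - [0,0,0]
    - [0,0,0]
  grip: [0.0,0.0,0.0,0.0,0.0]
  force: 50

```text
clock: 5.38
eef_pos: [0.516, 0.0378, 0.0663]
eef_rot: [-0.521, 0.809, -0.252, -0.109]
force: [-0.7, 2.3, 4.5]
grip_width: 0.157
```

```bash
cat >> h.py <<'E'
p=np.load("p2.npy"); G=np.array([0,0,.1])
def st():
    o=env.observe();R=Rn.from_quat(o["eef_rot"]);R0=tool(p,0);D=Rn.from_matrix(R0).inv()*R
    z=R0[:,2]
    print("t",round(o["clock"],2),"ang",round(D.as_rotvec()[2],3),"tilt",D.as_rotvec(True).round(2),"offs(axis frame)",(R0.T@(o["eef_pos"]-sh(p,G))).round(4),
     "F",(R.inv().apply(o["force"])).round(2),"M",(R.inv().apply(o["torque"])).round(3),"tau7",round(o["joint_torque"][6],4),"j7",round(o["joints"][6],3),"grip",round(o["grip_width"]*85.4,1))
E
python3 -c "
from h import *
st()"
```

```text
t 5.38 ang -2.548 tilt [  -0.21    0.2  -146.  ] offs(axis frame) [ 0.0001 -0.0003  0.0397] F [ 0.5   0.09 -5.03] M [-0.266 -0.225  0.146] tau7 0.1096 j7 1.917 grip 13.4
```

>>> servo_tool:
  travel:
    - [0,0,0]
    - [0,0,0]
    - [0,0,0]
    - [0,0,0]
    - [0,0,0]
    - [0,0,0]
  turn:
    - [0,0,5]
    - [0,0,5]
    - [0,0,5]
    - [0,0,5]
    - [0,0,5]
    - [0,0,5]
  grip: [0,0,0,0,0,0]

```text
clock: 6.12
eef_pos: [0.516, 0.0381, 0.0661]
eef_rot: [-0.293, 0.916, -0.271, -0.04]
force: [-0.4, 2.5, 4.4]
grip_width: 0.156
```

```bash
python3 -c "
from h import *
st()
env.grab_frame('side');st()
im=env.grab_frame('scene');st();cv2.imwrite('pics/s1.png',im)"
```

```text
t 6.12 ang -2.022 tilt [  -0.15    0.22 -115.88] offs(axis frame) [ 0.0004 -0.0003  0.0397] F [ 0.06 -0.17 -5.13] M [-0.365 -0.189 -0.176] tau7 1.2515 j7 1.409 grip 13.3
t 6.17 ang -2.018 tilt [  -0.14    0.22 -115.63] offs(axis frame) [ 0.0003 -0.0003  0.0397] F [ 0.73 -0.57 -5.16] M [-0.393 -0.116 -0.015] tau7 0.7495 j7 1.405 grip 13.0
t 6.22 ang -2.023 tilt [  -0.14    0.22 -115.91] offs(axis frame) [ 0.0003 -0.0003  0.0397] F [ 0.42  0.59 -5.86] M [-0.463 -0.226  0.155] tau7 -0.9162 j7 1.41 grip 13.4
```

>>> servo_tool:
  travel:
    - [0,0,0]
    - [0,0,0]
    - [0,0,0]
    - [0,0,0]
    - [0,0,0]
    - [0,0,0]
  turn:
    - [0,0,6]
    - [0,0,6]
    - [0,0,6]
    - [0,0,6]
    - [0,0,6]
    - [0,0,0]
  grip: [0,0,0,0,0,0]

```text
clock: 6.98
eef_pos: [0.5159, 0.0382, 0.066]
eef_rot: [-0.047, 0.961, -0.272, 0.032]
force: [-0.4, 3.3, 3.9]
grip_width: 0.16
```

```bash
cat > cap.py <<'E'
from h import *
import sys
st()
for n in("scene","side"):
    im=np.mean([env.grab_frame(n).astype(np.float32) for _ in range(3)],0); np.save(f"{n}_{sys.argv[1]}.npy",im)
st()
E
python3 cap.py a
python3 - <<'E'
import numpy as np,cv2
a=np.load("scene_a.npy").astype('uint8')[190:275,270:350]; a0=cv2.imread("pics/scene0.png")[190:275,270:350]
b=np.load("side_a.npy").astype('uint8')[140:200,260:340]; b0=cv2.imread("pics/side0.png")[140:200,260:340]
r=lambda x:cv2.resize(x,(400,300),interpolation=cv2.INTER_CUBIC)
cv2.imwrite("pics/c2.png",cv2.vconcat([cv2.hconcat([r(a0),r(a)]),cv2.hconcat([r(b0),r(b)])]))
E
```

```text
t 6.97 ang -1.502 tilt [-8.000e-02  2.400e-01 -8.606e+01] offs(axis frame) [ 0.0005 -0.0003  0.0397] F [-0.09  0.79 -5.06] M [-0.635  0.097  0.156] tau7 -0.7594 j7 0.909 grip 13.6
t 7.28 ang -1.504 tilt [ -0.09   0.25 -86.15] offs(axis frame) [ 0.0005 -0.0003  0.0397] F [ 0.8   1.35 -6.61] M [-0.702  0.05   0.158] tau7 0.1528 j7 0.911 grip 13.5
```

View pics/c2.png

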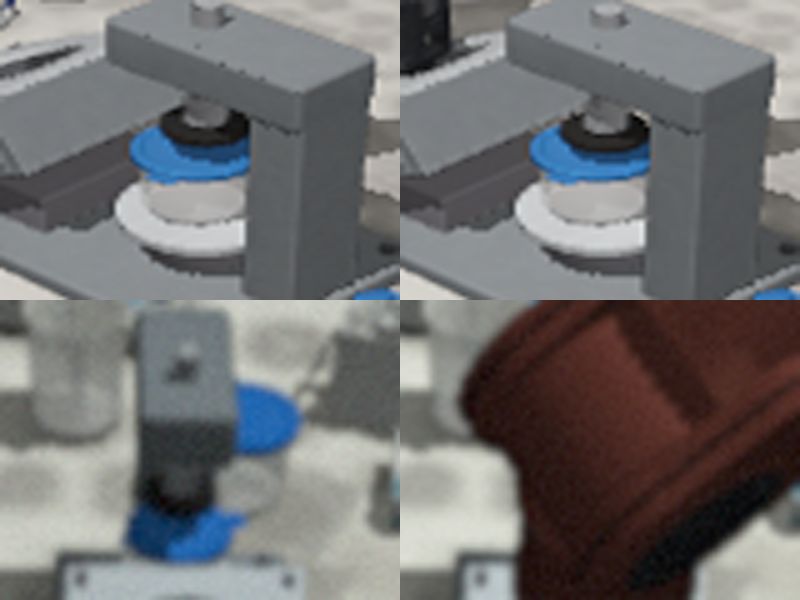

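Scene: the black disc has come down about 5 mm onto/near the blue lid. Only the scene camera is unobstructed. I'll turn in small steps and track the disc there at subpixel level.

```bash
cat > trk.py <<'E'
from h import *
import sys
def ang():
    o=env.observe(); return (Rn.from_matrix(tool(p,0)).inv()*Rn.from_quat(o["eef_rot"])).as_rotvec()[2]
U8=lambda x:cv2.resize(x,None,fx=8,fy=8,interpolation=cv2.INTER_CUBIC)
def loc(im,ref):
    T=U8(ref)[217*8:232*8,302*8:320*8]; W=U8(im)[205*8:245*8,300*8:322*8]
    r=cv2.matchTemplate(W,T,cv2.TM_SQDIFF); _,_,m,_=cv2.minMaxLoc(r); return (m[0]/8-2,m[1]/8-12,float(r.min())/1e6)
if __name__=="__main__":
    a=ang(); im=np.mean([env.grab_frame("scene").astype(np.float32) for _ in range(4)],0)
    np.save(f"scene_{sys.argv[1]}.npy",im)
    ref=np.load("scene_a.npy"); print("ang",round(a,3),"shift",loc(im,ref)); st()
E
python3 - <<'E'
from trk import *
ref=np.load("scene_a.npy")
for f in("scene0","s1"): print(f,loc(cv2.imread(f"pics/{f}.png").astype(np.float32),ref))
c=env.calibration("scene")
X=sh(p,[.125,0,.11]);print("px/mm vertical",(proj(c,X)-proj(c,X+[0,0,.001])))
E
```

```text
scene0 (0.0, -1.75, 9.416687)
s1 (0.0, -1.0, 6.135216)
px/mm vertical [[-0.00495559  0.33797789]]
```

>>> servo_tool:
  travel:
    - [0,0,0]
    - [0,0,0]
    - [0,0,0]
    - [0,0,0]
  turn:
    - [0,0,4]
    - [0,0,4]
    - [0,0,4]
    - [0,0,0]
  grip: [0,0,0,0]

```text
clock: 7.78
eef_pos: [0.5159, 0.0382, 0.066]
eef_rot: [0.053, 0.96, -0.267, 0.06]
force: [-1.7, 4.6, 5.5]
grip_width: 0.154
```

```bash
python3 trk.py b
```

```text
ang -1.293 shift (0.0, 0.375, 3.158273)
t 7.97 ang -1.294 tilt [-7.000e-02  2.600e-01 -7.414e+01] offs(axis frame) [ 0.0006 -0.0003  0.0397] F [ 1.61  0.48 -6.86] M [-0.701  0.249  0.174] tau7 0.1546 j7 0.711 grip 13.5
```

>>> servo_tool:
  travel:
    - [0,0,0]
    - [0,0,0]
    - [0,0,0]
    - [0,0,0]
  turn:
    - [0,0,4]
    - [0,0,4]
    - [0,0,4]
    - [0,0,0]
  grip: [0,0,0,0]

```text
clock: 8.48
eef_pos: [0.5159, 0.0383, 0.0659]
eef_rot: [0.153, 0.95, -0.26, 0.087]
force: [-1.6, 4.6, 4.1]
grip_width: 0.156
```

```bash
python3 trk.py c
```

```text
ang -1.084 shift (0.0, 0.75, 6.451215)
t 8.68 ang -1.085 tilt [-4.000e-02  2.600e-01 -6.216e+01] offs(axis frame) [ 0.0006 -0.0003  0.0397] F [ 1.08  0.74 -7.65] M [-0.634  0.454  0.12 ] tau7 0.1546 j7 0.511 grip 13.3
```

When the arm has settled, tau7 reads a clean 0.154 N·m, which is the knob's friction. It should rise by 0.1 N·m per rad after touch, which gives a good contact detector. Continuing in steps.

>>> servo_tool:
  travel:
    - [0,0,0]
    - [0,0,0]
    - [0,0,0]
    - [0,0,0]
  turn:
    - [0,0,4]
    - [0,0,4]
    - [0,0,4]
    - [0,0,0]
  grip: [0,0,0,0]

```text
clock: 9.18
eef_pos: [0.516, 0.0384, 0.0659]
eef_rot: [0.251, 0.928, -0.249, 0.114]
force: [-0.8, 5.1, 4.4]
grip_width: 0.155
```

```bash
python3 trk.py d
```

```text
ang -0.875 shift (0.0, 1.0, 7.1830765)
t 9.38 ang -0.876 tilt [-2.000e-02  2.600e-01 -5.017e+01] offs(axis frame) [ 0.0007 -0.0002  0.0397] F [ 1.74  2.27 -6.22] M [-0.712  0.571  0.13 ] tau7 0.1546 j7 0.312 grip 13.2
```

>>> servo_tool:
  travel:
    - [0,0,0]
    - [0,0,0]
    - [0,0,0]
    - [0,0,0]
  turn:
    - [0,0,4]
    - [0,0,4]
    - [0,0,4]
    - [0,0,0]
  grip: [0,0,0,0]

```text
clock: 9.88
eef_pos: [0.516, 0.0384, 0.0659]
eef_rot: [0.347, 0.897, -0.236, 0.139]
force: [-0.8, 5.4, 3.5]
grip_width: 0.153
```

```bash
python3 trk.py e
```

```text
ang -0.665 shift (0.0, 1.25, 12.262513)
t 10.07 ang -0.666 tilt [-1.000e-02  2.600e-01 -3.817e+01] offs(axis frame) [ 0.0008 -0.0002  0.0397] F [ 1.83  3.34 -6.08] M [-0.657  0.689  0.105] tau7 0.1546 j7 0.113 grip 13.2
```

>>> servo_tool:
  travel:
    - [0,0,0]
    - [0,0,0]
    - [0,0,0]
    - [0,0,0]
  turn:
    - [0,0,4]
    - [0,0,4]
    - [0,0,4]
    - [0,0,0]
  grip: [0,0,0,0]

```text
clock: 10.58
eef_pos: [0.5161, 0.0385, 0.0659]
eef_rot: [0.439, 0.856, -0.22, 0.163]
force: [-0.0, 5.5, 3.5]
grip_width: 0.155
```

```bash
python3 trk.py f
```

```text
ang -0.456 shift (0.0, 1.75, 15.325263)
t 10.78 ang -0.457 tilt [ 1.000e-02  2.600e-01 -2.617e+01] offs(axis frame) [ 0.0008 -0.0001  0.0397] F [ 3.75  2.31 -6.57] M [-0.567  0.776  0.187] tau7 0.1546 j7 -0.085 grip 13.5
```

>>> servo_tool:
  travel:
    - [0,0,0]
    - [0,0,0]
    - [0,0,0]
    - [0,0,0]
  turn:
    - [0,0,4]
    - [0,0,4]
    - [0,0,4]
    - [0,0,0]
  grip: [0,0,0,0]

```text
clock: 11.28
eef_pos: [0.5161, 0.0385, 0.0659]
eef_rot: [0.526, 0.805, -0.201, 0.185]
force: [0.1, 5.0, 2.8]
grip_width: 0.155
```

```bash
python3 trk.py g
python3 - <<'E'
import numpy as np,cv2
a=[np.load(f"scene_{k}.npy").astype('uint8')[205:250,285:330] for k in "aceg"]
r=lambda x:cv2.resize(x,(400,300),interpolation=cv2.INTER_CUBIC)
cv2.imwrite("pics/c3.png",cv2.vconcat([cv2.hconcat([r(a[0]),r(a[1])]),cv2.hconcat([r(a[2]),r(a[3])])]))
E
```

```text
ang -0.246 shift (0.0, 2.0, 19.385614)
t 11.47 ang -0.247 tilt [  0.03   0.25 -14.17] offs(axis frame) [ 0.0008 -0.0001  0.0397] F [ 2.63  1.92 -5.51] M [-0.495  0.932  0.092] tau7 0.1547 j7 -0.282 grip 13.4
```

View pics/c3.png

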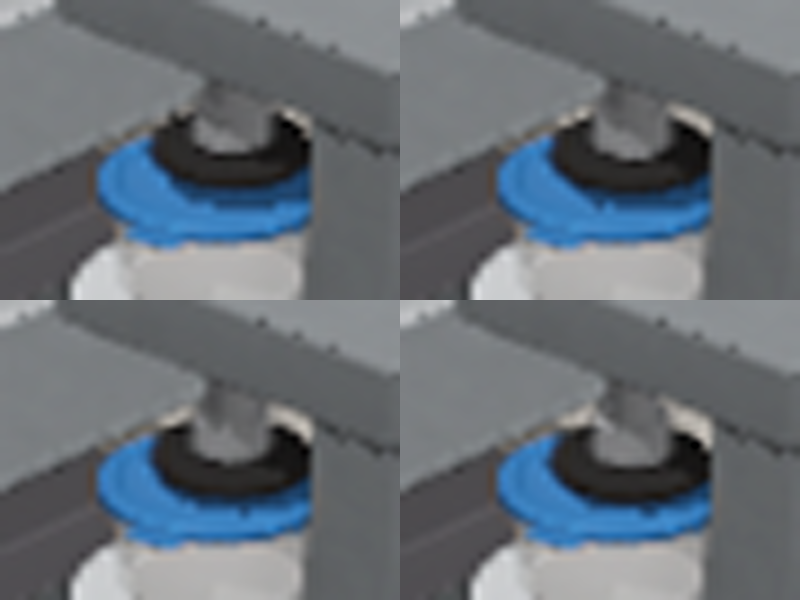

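The frames show the shadow gap closing from a to g, with a thin sliver left; torque is unchanged. Using smaller steps now.

>>> servo_tool:
  travel:
    - [0,0,0]
    - [0,0,0]
    - [0,0,0]
    - [0,0,0]
  turn:
    - [0,0,3]
    - [0,0,3]
    - [0,0,0]
    - [0,0,0]
  grip: [0,0,0,0]

```text
clock: 11.98
eef_pos: [0.5162, 0.0385, 0.0659]
eef_rot: [0.567, 0.777, -0.191, 0.195]
force: [0.7, 6.5, 2.6]
grip_width: 0.149
```

```bash
python3 trk.py h
```

```text
ang -0.143 shift (-0.125, 2.125, 22.46479)
t 12.18 ang -0.143 tilt [ 0.04  0.25 -8.17] offs(axis frame) [ 0.0008 -0.      0.0397] F [ 3.84  1.44 -5.38] M [-0.387  0.936  0.187] tau7 0.1543 j7 -0.38 grip 13.1
```

>>> servo_tool:
  travel:
    - [0,0,0]
    - [0,0,0]
    - [0,0,0]
    - [0,0,0]
  turn:
    - [0,0,3]
    - [0,0,3]
    - [0,0,0]
    - [0,0,0]
  grip: [0,0,0,0]

```text
clock: 12.68
eef_pos: [0.5162, 0.0386, 0.0659]
eef_rot: [0.607, 0.746, -0.181, 0.205]
force: [-0.2, 5.8, 2.5]
grip_width: 0.149
```

```bash
python3 trk.py i
```

```text
ang -0.038 shift (0.0, 2.375, 26.707514)
t 12.88 ang -0.038 tilt [ 0.05  0.25 -2.17] offs(axis frame) [0.0008 0.     0.0397] F [ 3.29  1.61 -5.3 ] M [-0.291  0.993  0.169] tau7 0.1544 j7 -0.477 grip 13.5
```

>>> servo_tool:
  travel:
    - [0,0,0]
    - [0,0,0]
    - [0,0,0]
    - [0,0,0]
  turn:
    - [0,0,3]
    - [0,0,3]
    - [0,0,0]
    - [0,0,0]
  grip: [0,0,0,0]

```text
clock: 13.38
eef_pos: [0.5163, 0.0385, 0.0659]
eef_rot: [0.645, 0.713, -0.17, 0.214]
force: [0.7, 5.6, 3.0]
grip_width: 0.159
```

```bash
python3 trk.py j
```

```text
ang 0.067 shift (0.0, 2.625, 28.750318)
t 13.57 ang 0.067 tilt [0.06 0.25 3.83] offs(axis frame) [0.0008 0.0001 0.0397] F [ 3.08  1.37 -5.17] M [-0.281  1.024  0.131] tau7 0.1544 j7 -0.575 grip 13.3
```

>>> servo_tool:
  travel:
    - [0,0,0]
    - [0,0,0]
    - [0,0,0]
    - [0,0,0]
  turn:
    - [0,0,3]
    - [0,0,3]
    - [0,0,0]
    - [0,0,0]
  grip: [0,0,0,0]

```text
clock: 14.08
eef_pos: [0.5163, 0.0386, 0.0659]
eef_rot: [0.682, 0.679, -0.158, 0.223]
force: [0.9, 4.9, 2.3]
grip_width: 0.157
```

```bash
python3 trk.py k
```

```text
ang 0.172 shift (0.0, 2.875, 29.981364)
t 14.28 ang 0.172 tilt [0.07 0.24 9.83] offs(axis frame) [0.0008 0.0001 0.0397] F [ 2.9   1.21 -4.81] M [-0.16   1.037  0.175] tau7 0.1545 j7 -0.672 grip 13.6
```

>>> servo_tool:
  travel:
    - [0,0,0]
    - [0,0,0]
    - [0,0,0]
    - [0,0,0]
  turn:
    - [0,0,3]
    - [0,0,3]
    - [0,0,0]
    - [0,0,0]
  grip: [0,0,0,0]

```text
clock: 14.78
eef_pos: [0.5163, 0.0385, 0.0659]
eef_rot: [0.716, 0.642, -0.146, 0.231]
force: [1.0, 5.9, 2.4]
grip_width: 0.158
```

```bash
python3 trk.py l
```

```text
ang 0.276 shift (0.0, 2.875, 31.083716)
t 14.97 ang 0.276 tilt [ 0.07  0.24 15.83] offs(axis frame) [0.0008 0.0002 0.0397] F [ 3.94  1.1  -4.59] M [-0.132  1.106  0.142] tau7 0.1545 j7 -0.769 grip 13.2
```

>>> servo_tool:
  travel:
    - [0,0,0]
    - [0,0,0]
    - [0,0,0]
    - [0,0,0]
  turn:
    - [0,0,3]
    - [0,0,3]
    - [0,0,0]
    - [0,0,0]
  grip: [0,0,0,0]

```text
clock: 15.48
eef_pos: [0.5164, 0.0385, 0.0659]
eef_rot: [0.749, 0.604, -0.134, 0.238]
force: [1.9, 5.4, 2.2]
grip_width: 0.155
```

```bash
python3 trk.py m
```

```text
ang 0.381 shift (0.0, 3.0, 32.206186)
t 15.68 ang 0.381 tilt [ 0.08  0.24 21.84] offs(axis frame) [0.0008 0.0002 0.0397] F [ 2.98  0.67 -4.58] M [-0.03   1.094  0.184] tau7 0.1545 j7 -0.865 grip 13.4
```

>>> servo_tool:
  travel:
    - [0,0,0]
    - [0,0,0]
    - [0,0,0]
    - [0,0,0]
  turn:
    - [0,0,3]
    - [0,0,3]
    - [0,0,0]
    - [0,0,0]
  grip: [0,0,0,0]

```text
clock: 16.18
eef_pos: [0.5164, 0.0385, 0.0659]
eef_rot: [0.779, 0.564, -0.121, 0.245]
force: [2.0, 4.9, 3.0]
grip_width: 0.156
```

```bash
python3 trk.py n
python3 - <<'E'
import numpy as np,cv2
A={'a':-1.502,'b':-1.293,'c':-1.084,'d':-.875,'e':-.665,'f':-.456,'g':-.246,'h':-.143,'i':-.038,'j':.067,'k':.172,'l':.276,'m':.381,'n':.486}
# sum of dark pixels columns 303..319: darkness-weighted mean row & disc bottom edge
for k,a in A.items():
    im=np.load(f"scene_{k}.npy"); B=im[:,:,0]
    # bottom edge of the disc: subpixel row where blue channel crosses 75, going down from the disc
    r=[]
    for c in range(304,315):
        col=B[215:245,c]; i=np.argmin(col); 
        while i<29 and col[i+1]<75: i+=1
        r.append(215+i+(75-col[i])/(col[i+1]-col[i]) if i<29 else np.nan)
    R=B[195:215,311]
    print(k,a,np.round(np.nanmean(r),3), np.abs(im-np.load("scene_n.npy"))[215:245,302:320].mean().round(2))
a=[np.load(f"scene_{k}.npy").astype('uint8')[205:250,285:330] for k in "gn"]
r=lambda x:cv2.resize(x,(400,400),interpolation=cv2.INTER_CUBIC)
cv2.imwrite("pics/c4.png",cv2.hconcat([r(x) for x in a]))
E
```

```text
ang 0.486 shift (0.0, 3.125, 35.358268)
t 16.38 ang 0.486 tilt [ 0.09  0.23 27.84] offs(axis frame) [0.0008 0.0002 0.0397] F [ 4.09 -0.13 -4.34] M [0.095 1.12  0.155] tau7 0.1546 j7 -0.961 grip 13.3
a -1.502 232.583 19.04
b -1.293 233.024 17.43
c -1.084 233.382 15.67
d -0.875 233.699 14.11
e -0.665 234.161 12.68
f -0.456 234.466 10.93
g -0.246 234.724 9.25
h -0.143 234.964 7.93
i -0.038 235.144 6.68
j 0.067 235.295 5.58
k 0.172 235.415 4.82
l 0.276 235.467 3.91
m 0.381 235.546 2.24
n 0.486 235.632 0.0
```

View pics/c4.png

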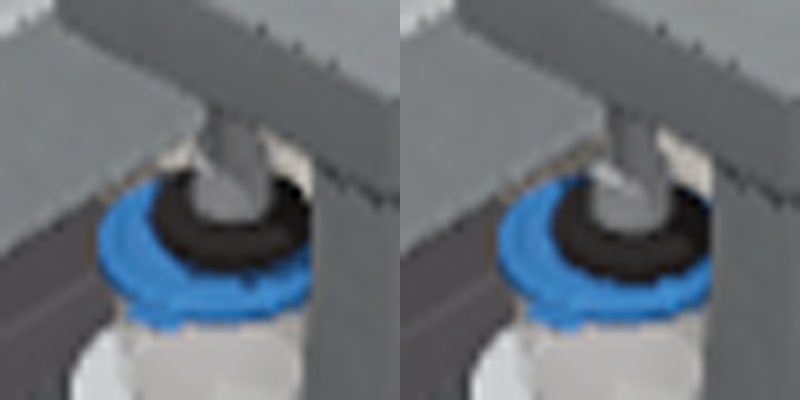

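The disc is still descending and the torque is unchanged. Continuing.

>>> servo_tool:
  travel:
    - [0,0,0]
    - [0,0,0]
    - [0,0,0]
    - [0,0,0]
  turn:
    - [0,0,3]
    - [0,0,3]
    - [0,0,0]
    - [0,0,0]
  grip: [0,0,0,0]

```text
clock: 16.88
eef_pos: [0.5165, 0.0385, 0.0659]
eef_rot: [0.808, 0.522, -0.108, 0.251]
force: [1.6, 5.1, 2.3]
grip_width: 0.152
```

```bash
python3 trk.py o
```

```text
ang 0.591 shift (0.0, 3.25, 38.23514)
t 17.07 ang 0.591 tilt [ 0.11  0.23 33.84] offs(axis frame) [0.0007 0.0002 0.0397] F [ 3.85  0.92 -3.74] M [0.165 1.042 0.155] tau7 0.1546 j7 -1.057 grip 12.9
```

>>> servo_tool:
  travel:
    - [0,0,0]
    - [0,0,0]
    - [0,0,0]
    - [0,0,0]
  turn:
    - [0,0,3]
    - [0,0,3]
    - [0,0,0]
    - [0,0,0]
  grip: [0,0,0,0]

```text
clock: 17.58
eef_pos: [0.5165, 0.0385, 0.0659]
eef_rot: [0.834, 0.479, -0.095, 0.257]
force: [1.5, 5.2, 1.9]
grip_width: 0.157
```

```bash
python3 trk.py p
```

```text
ang 0.695 shift (0.125, 3.5, 40.803796)
t 17.77 ang 0.695 tilt [ 0.11  0.23 39.84] offs(axis frame) [0.0007 0.0003 0.0397] F [ 3.81  0.03 -4.13] M [0.272 1.082 0.146] tau7 0.1547 j7 -1.152 grip 13.6
```

>>> servo_tool:
  travel:
    - [0,0,0]
    - [0,0,0]
    - [0,0,0]
    - [0,0,0]
  turn:
    - [0,0,3]
    - [0,0,3]
    - [0,0,0]
    - [0,0,0]
  grip: [0,0,0,0]

```text
clock: 18.27
eef_pos: [0.5165, 0.0385, 0.066]
eef_rot: [0.858, 0.435, -0.082, 0.261]
force: [1.7, 4.9, 2.7]
grip_width: 0.154
```

```bash
python3 trk.py q
```

```text
ang 0.8 shift (0.125, 3.625, 43.292592)
t 18.48 ang 0.8 tilt [ 0.12  0.22 45.84] offs(axis frame) [0.0007 0.0003 0.0397] F [ 3.86  0.11 -3.95] M [0.321 1.083 0.216] tau7 0.1478 j7 -1.246 grip 13.4
```

>>> servo_tool:
  travel:
    - [0,0,0]
    - [0,0,0]
    - [0,0,0]
    - [0,0,0]
  turn:
    - [0,0,3]
    - [0,0,3]
    - [0,0,0]
    - [0,0,0]
  grip: [0,0,0,0]

```text
clock: 18.98
eef_pos: [0.5166, 0.0384, 0.066]
eef_rot: [0.88, 0.389, -0.068, 0.265]
force: [1.5, 5.2, 2.0]
grip_width: 0.156
```

```bash
python3 trk.py r
```

```text
ang 0.905 shift (0.125, 3.625, 43.025064)
t 19.18 ang 0.905 tilt [ 0.13  0.21 51.84] offs(axis frame) [0.0007 0.0004 0.0397] F [ 4.03 -0.86 -3.97] M [0.44  1.007 0.13 ] tau7 0.1379 j7 -1.34 grip 12.9
```

>>> servo_tool:
  travel:
    - [0,0,0]
    - [0,0,0]
    - [0,0,0]
    - [0,0,0]
  turn:
    - [0,0,3]
    - [0,0,3]
    - [0,0,0]
    - [0,0,0]
  grip: [0,0,0,0]

```text
clock: 19.68
eef_pos: [0.5166, 0.0384, 0.066]
eef_rot: [0.899, 0.343, -0.054, 0.268]
force: [2.3, 5.0, 3.0]
grip_width: 0.154
```

```bash
python3 trk.py s
```

```text
ang 1.009 shift (0.125, 3.625, 43.054132)
t 19.88 ang 1.009 tilt [ 0.14  0.2  57.83] offs(axis frame) [0.0006 0.0004 0.0397] F [ 4.89 -1.32 -4.12] M [0.484 1.007 0.186] tau7 0.1279 j7 -1.433 grip 13.3
```

Contact found two ways: tau7 changes slope by −0.095 N·m/rad from angle 0.728, and the tracked disc stops moving. I'm now 0.28 rad past touch (about 5.6 N), so I'll add 13.5° to reach about 0.52 rad (about 10.3 N).

>>> servo_tool:
  travel:
    - [0,0,0]
    - [0,0,0]
    - [0,0,0]
    - [0,0,0]
    - [0,0,0]
    - [0,0,0]
    - [0,0,0]
  turn:
    - [0,0,3]
    - [0,0,3]
    - [0,0,3]
    - [0,0,3]
    - [0,0,1.5]
    - [0,0,0]
    - [0,0,0]
  grip: [0,0,0,0,0,0,0]

```text
clock: 20.75
eef_pos: [0.5167, 0.0384, 0.066]
eef_rot: [0.933, 0.235, -0.022, 0.273]
force: [3.6, 4.7, 1.8]
grip_width: 0.158
```

```bash
python3 trk.py t
```

```text
ang 1.245 shift (0.125, 3.625, 43.80866)
t 20.95 ang 1.245 tilt [ 0.16  0.18 71.32] offs(axis frame) [0.0005 0.0004 0.0397] F [ 3.43 -0.38 -4.14] M [0.612 0.876 0.016] tau7 0.0036 j7 -1.639 grip 13.5
```

Angle is 1.245, 0.517 rad past touch, with almost no residual torque. Releasing and backing straight out.

>>> servo_tool:
  travel:
    - [0,0,0]
    - [0,0,0]
    - [0,0,0]
    - [0,0,0]
  turn:
    - [0,0,0]
    - [0,0,0]
    - [0,0,0]
    - [0,0,0]
  grip: [0.04,0.04,0.04,0.04]

```text
clock: 21.45
eef_pos: [0.5156, 0.0373, 0.0659]
eef_rot: [0.933, 0.233, -0.023, 0.273]
force: [0.6, -0.4, 0.6]
grip_width: 0.471
```

>>> servo_tool:
  travel:
    - [0,0,-0.01]
    - [0,0,-0.015]
    - [0,0,-0.02]
    - [0,0,-0.02]
    - [0,0,-0.02]
    - [0,0,-0.02]
    - [0,0,-0.02]
    - [0,0,-0.02]
    - [0,0,-0.015]
    - [0,0,0]
    - [0,0,0]
  turn:
    - [0,0,0]
    - [0,0,0]
    - [0,0,0]
    - [0,0,0]
    - [0,0,0]
    - [0,0,0]
    - [0,0,0]
    - [0,0,0]
    - [0,0,0]
    - [0,0,0]
    - [0,0,0]
  grip: [0.04,0.04,0.04,0.04,0.04,0.04,0.04,0.04,0.04,0.04,0.04]

```text
clock: 22.82
eef_pos: [0.5018, 0.1204, 0.2015]
eef_rot: [0.933, 0.233, -0.023, 0.273]
force: [-0.5, -0.1, -0.4]
grip_width: 0.467
```

```bash
python3 trk.py u
python3 - <<'E'
from h import *
o=env.observe();im=env.grab_frame("wrist");c=env.calibration("wrist");A=wristRt(c,o)
d=lambda a:-(np.cos(a)*U)+np.sin(a)*V
q=G-.01*N
for a in(1.245+.04*0,): 
    for x in proj(c,sh(p,[q+.021*d(a),q-.021*d(a)]),*A): cv2.circle(im,tuple(int(i) for i in x.round()),2,(0,0,255),-1)
s=np.load("scene_u.npy").astype('uint8')[180:300,230:370]
out=np.zeros((420,790,3),np.uint8);out[:,:420]=im[:,70:490];out[:317,420:]=cv2.resize(s,(370,317),interpolation=cv2.INTER_CUBIC)
cv2.imwrite("pics/end.png",out)
E
```

```text
ang 1.248 shift (0.125, 3.625, 40.140256)
t 23.02 ang 1.248 tilt [ 0.26  0.   71.51] offs(axis frame) [-0.0008 -0.0005 -0.1192] F [ 0.29 -0.03 -0.28] M [0.502 0.275 0.098] tau7 0.0005 j7 -1.701 grip 40.1
```

View pics/end.png

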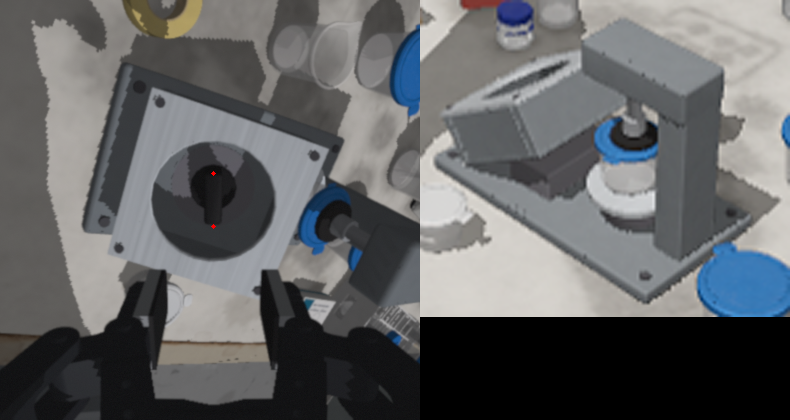

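The wing (end of top face near (213,173), lower end (213,226)) still lies on the line it was left at. The disc sits on the lid at about (630,135), the pot is unmoved, the bystanders in view look undisturbed, and the gripper is clear. Handing in.

```bash
python3 -c "
from station import env
print(env.job_done())"
```

```text
the job is handed in; nothing more can be done
None
```

The pot is clamped and the job is handed in at about 23 s of the 72 s allowed. I gripped the wing once through the guard opening and turned it about 3.8 rad clockwise, with no fresh grip needed. Then I let go and backed straight out.

- **First touch:** at tool angle 0.728 rad. Both the settled last-joint torque (which changed by about 0.095 N·m per rad from there) and the tracked disc (which stopped moving in the scene pictures) showed it.
- **Tightening:** I stopped 0.517 rad past touch, which is about 10.3 N by the given 20 N per rad. This figure is worked out from the angle, not measured directly.
- **After release:** the wing is still at the angle I left it, the disc sits on the lid, and the pot looks unmoved. The gripper is clear, with no contact force on the tool.

Two checks did not fit cleanly:
- **Last torque reading:** before release it was 0.004 N·m, not the 0.105 N·m the trend predicted. I put this down to where the arm stopped within the knob's friction, so it neither confirms nor contradicts the final force.
- **Bystanders:** I only looked at those in the final pictures. The marker and the vial stand were not checked at the end.

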